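Roll the pink power pack into its charging bay

ROBOT

A 6-joint arm with a two-finger parallel gripper is mounted at the origin on the work surface. World frame = base frame: x ahead of the robot, y to its left, z up, the work surface at z = 0. Lengths are in m, angles in rad, forces in N, time in s.
With the tool pointing down it reaches from about 0.25 to 0.85 m from the base axis. Payload 12.5 kg.
Tool frame: the origin (TCP) lies on the centre line of the jaws, within the pads' length; the fingertips stand 19 mm ahead of it and the grasp point (between the pads) is the TCP (robot.tip_reach is the distance from the TCP to the fingertips, in m); z points along the fingers, y is the line along which they close (so a half turn about z gives the same grasp; the last joint's range is limited). The gripper opens to 93 mm and grips with 3 to 60 N. Pads are 15 mm wide; open, the fingers measure 128 mm over their backs; the gripper's body (75 mm by 188 mm) begins 65 mm behind the grasp point.
Start: joints at [1.157, 0.351, 1.652, -0, 1.139, -0.085], TCP at [0.178, 0.521, 0.238] pointing down, gripper open.
Joint ranges: [-2.75, 2.75], [-0.79, 2.1], [0.01, 2.65], [-1.57, 4.71], [0.07, 3.14], [-2.87, 2.87]. Speed limits (rad/s): [2.22, 2.22, 2.79, 3.14, 3.14, 3.14].

INTERFACE

Orientations are given as a unit quaternion [x, y, z, w].
In Python, from station import robot gives the robot as it stands.
- The arm moves only by the tool send_rows, never from a script. Its argument "commands" is a list of rows, each an object of numbers: "dx", "dy", "dz": the shift along the world's x, y, z in units of 30 mm (1.0 is 30 mm); "turn": the turn about the world's z in units of 8 degrees (1.0 is 8 degrees); "gripper": the finger opening in mm, from 0 to 93. A call has 1 to 8 rows; each row shifts and turns the commanded pose from where the row before left it; what a row does not reach is not made up. A row lasts 1/8 s, in which the tool goes at most 62.5 mm and 10.7 degrees, less where a joint would pass 70% of its speed; a pose out of reach is approached as far as the arm can. A call is refused whole if a number of a shift passes 1 or a number of a turn 1, either way. A call with a gripper value outside its range is refused whole. The fingers move at their own pace and stop on an object; "squeeze" is the grip in N (left out, the last holds). Time passes only in rows, so rows that do not move let the fingers close. It gives the time, the measured TCP pose, the force, the opening and the grip force at its end, in the units of the state.
- robot.get_obs(): the state, without advancing time (a new reading comes with each control period).
- robot.read_camera(name): name is "side" or "top"; returns the picture (384x512x3 uint8, blue, green, red); there is no depth.
- robot.calibration(name): a dict with "fx", "fy", "cx", "cy" (pixels), "k1" (the pictures are not rectified: a ray, as slopes to the right and down, at radius r is drawn at 1 + k1 r^2 times it, then the intrinsics apply), "R" (3x3) and "t" (3): a world point X has camera coordinates R X + t. Camera axes: x right, y down, z forward; pixel columns grow to the right and rows downward; lengths in m; the calibration is good to about 2 mm. A picture is of the moment at which its call begins. calibration takes no time and is no camera call.
- robot.job_done(): hands the job in; it is judged then, once.
The state is a dict: "clock": time; "joint_pos": joint angles; "qvel": joint speeds; "joint_efforts": joint torques, N m; "tcp_pos": TCP position; "tool_rot": TCP orientation; "force": force on the tool from outside, world axes, zero at the start; "wrist_torque": the same for the moment, N m; "opening": finger opening in m; "grip_force": force on a finger pad.
Only numpy, scipy, OpenCV 4.12 (cv2) and the standard library are available. Lean on these libraries where they do the work, as an engineer would, in place of code of your own. Each camera call takes 0.05 s, during which the arm holds its last target. There are 200 camera calls.

TASK

Put the pink power pack on charge: set it down flat on the open stretch of the roller lane, lengthwise and with its contact end towards the bay, and let go of it. Then push it along the rollers, between the spring jaws, until it is fully home against the bay's back stop, and back away. Leave the black pack, the cup and the two controllers as they are.

Things in the scene. Friction and masses are not known exactly. Their poses are not given: they have to be found in the camera images.
- lane: Fixed, level charging station 440 mm long: a roller lane running into a bay. Origin on the shelf (z 0) under its middle; x axis = push direction towards the bay, y across, z up; the mm below are in this frame. 17 free-turning grey rollers, radius 10, 80 long, every 25 from x -205 to 195, tops (where a pack rests) at z 34. Two aluminium rails x -220 to 90, inner faces y +-42, tops z 42.
- lane_load (a point): Middle of the open stretch, on the roller tops (lane frame x -115, y 0, z 34): a good place to set the pack down, centre above this point. The lane's end at x -220 is open, with no wall. Rollers have little friction: a released pack stays put, and rolls when pushed. Same axes as the lane.
- jaw_mouth (a point): Middle of the mouth between the two orange spring jaws (lane frame x 71, z 60; jaws z 40 to 80). There they flare about 90 mm apart, narrowing to parallel faces 52 apart from x 112 to 190. Each yields outward up to 16 mm; a pack spreads each by 4 mm against about 3.5 N, so entering the flare takes 10 to 14 N, then only a few N up to the stop. Same axes as the lane.
- bay_stop (a point): Centre of the grey back stop's face at pack mid-height (lane frame x 206, y 0, z 59). Bay: white side walls x 75 to 220, inner faces y +-73, up to z 100; clear roof x 125 to 220, z 95 to 100. A pack fully home has its contact end on this face: centre at x 136, tail at x 66, so 59 mm of its tail stays uncovered by the roof. Same axes as the lane.
- pack_pink_center (a point): Centre (half-way up) of the loose pink power pack, a rounded box 140 long (x) x 60 wide (y) x 50 high (z) mm, about 0.4 kg, lying flat on the shelf at the start. Its x axis points to its contact end (white band and two brass contacts); the other end is the plain tail.
- pack_pink_contact (a point): Middle of the pink pack's contact end face, 70 mm along x from its centre. Same axes as the pack.
- pack_black_center (a point): Centre of the loose black power pack, same size and shape as the pink one, lying flat on the shelf. It stays where it is.
- cup: Loose white ceramic cup, 76 mm across, 85 high, standing on a wooden coaster; origin at the centre of its underside. Not to be disturbed.
- controller_pink: Loose pink game controller, about 110 x 150 x 50 mm, origin under its middle. Not to be disturbed.
- controller_black: Loose black game controller, about 110 x 150 x 50 mm, origin under its middle. Not to be disturbed.
Things that resemble listed ones, but are neither listed nor needed, are in the scene too. Leave any blue or purple look-alike of the part that bears pack_pink_center alone.

How it is judged:
On the way, in this order (a step that is already met when the one before it is completed fails the run):
1. the pink pack lies on the rollers of the open stretch, wholly before the bay's jaws, lengthwise, flat and let go (x of pack_pink_center in the frame of lane between -0.19 and 0.02 m and y of pack_pink_center in the frame of lane between -0.018 and 0.018 m and z of pack_pink_center in the frame of lane between 0.053 and 0.065 m and x of pack_pink_contact in the frame of lane below 0.09 m and angle between the x axis of pack_pink_center and the x axis of lane, either way round below 0.2 rad and angle between pack_pink_center's own z axis and vertical below 0.1 rad and contact force between pack_pink and the arm below 0.2 N and contact force between pack_pink and the fingers below 0.2 N), for 0.2 s.
2. the pink pack rolls in through the jaws' mouth, flat on the rollers (x of pack_pink_center in the frame of lane between 0.04 and 0.12 m and z of pack_pink_center in the frame of lane between 0.053 and 0.065 m and angle between pack_pink_center's own z axis and vertical below 0.1 rad), for 0.05 s.
At the end, for the whole second after the job is handed in: the pink pack rests flat on the rollers between the jaws, contact end within 5 mm of the back stop, centred on the lane within 8 mm and in line with it within 4 degrees, at rest and let go (x of pack_pink_center in the frame of lane between 0.131 and 0.141 m and y of pack_pink_center in the frame of lane between -0.008 and 0.008 m and z of pack_pink_center in the frame of lane between 0.053 and 0.065 m and x of pack_pink_contact in the frame of lane above 0.198 m and angle between the x axis of pack_pink_center and the x axis of lane, either way round below 0.07 rad and angle between pack_pink_center's own z axis and vertical below 0.07 rad and linear speed of pack_pink below 0.02 m/s and contact force between pack_pink and the fingers below 0.2 N); the robot touches nothing.
It fails at once if the black pack is moved by more than 20 mm (distance of pack_black_center from where it was at the start of the episode above 0.02 m).
It fails at once if the cup is moved by more than 20 mm or tipped (distance of cup from where it was at the start of the episode above 0.02 m or angle between cup's own z axis and vertical above 0.3 rad).
It fails at once if a controller is moved by more than 20 mm (distance of any of controller_pink, controller_black from where it was at the start of the episode above 0.02 m).
It also fails if it takes over 59 s, if anything falls off the work surface, if the arm or the gripper's body presses on something with over 40 N, if the wrist force passes 120 N, or if a joint passes its speed limit or range.

## Working session

There is one attempt and no reset: what is moved stays moved. The work goes in short steps, Python scripts to look and compute and a tool call to move; the robot and the scene stay as the last step left them, time stands still between calls to the robot, and variables do not carry over. Pictures are saved under pics/ and viewed, at most 10 in all, crops included, and the job is handed in when it is done.

Besides the shell and the picture viewer there is one more tool, called after "Emit:" as a command line: name --argument value ..., lists and objects as JSON in quotes. send_rows: Moves the arm, as the interface text tells. Its arguments: {"type":"object","properties":{"commands":{"type":"array"},"squeeze":{"type":"number"}},"required":["commands"]}

```bash
mkdir -p pics; cat > h.py <<'E'
import numpy as np, cv2
from station import robot
def pix2w(name,u,v,z):
    c=robot.calibration(name); R=np.array(c["R"]);t=np.array(c["t"])
    d=np.array([(u-c["cx"])/c["fx"],(v-c["cy"])/c["fy"]]); s=d.copy()
    for _ in range(20): s=d/(1+c["k1"]*(s@s))
    r=R.T@np.array([s[0],s[1],1]); o=-R.T@t
    return o+r*(z-o[2])/r[2]
def w2pix(name,X):
    c=robot.calibration(name); p=np.array(c["R"])@np.array(X)+np.array(c["t"])
    s=p[:2]/p[2]; s=s*(1+c["k1"]*(s@s))
    return np.array([s[0]*c["fx"]+c["cx"],s[1]*c["fy"]+c["cy"]])
E
python3 - <<'E'
from h import *
for n in("top","side"):
    im=robot.read_camera(n); cv2.imwrite(f"pics/{n}0.png",im)
    c=robot.calibration(n); print(n,-np.array(c["R"]).T@np.array(c["t"]),c["fx"],c["k1"])
print(robot.get_obs())
E
```

```text
top [ 2.46199815e-01 -1.13652165e-03  1.22026302e+00] 413.47707530426226 0.05000634826182967
side [-0.07708802  1.15682149  1.20929514] 469.8481830474881 -0.1491854199281702
{'clock': 0.1, 'joint_pos': array([ 1.15735315e+00,  3.51162283e-01,  1.65237031e+00, -1.40257707e-05,
        1.13911831e+00, -8.45832953e-02]), 'qvel': array([-1.66463348e-03, -1.48374795e-03, -6.09402179e-04,  1.96560942e-03,
       -1.07703934e-03, -8.34464482e-05]), 'joint_efforts': array([ 3.85185831e-04, -4.98025060e+01, -2.85709190e+01,  7.00045517e-02,
        2.38086528e-02, -3.07123219e-05]), 'tcp_pos': array([0.17747916, 0.52025963, 0.23716237]), 'tool_rot': array([ 1.63687068e-01,  9.86512171e-01, -5.14375568e-04, -1.24230452e-04]), 'force': array([0.08818132, 0.09773238, 0.03252993]), 'wrist_torque': array([-0.0268283 ,  0.02327368,  0.02812557]), 'grip_force': 0.0, 'opening': 0.09265959605269823}
```

View pics/top0.png

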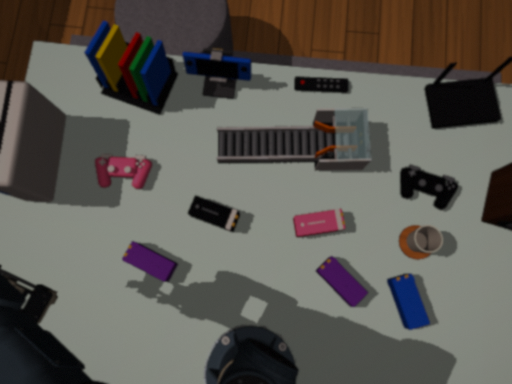

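View pics/side0.png

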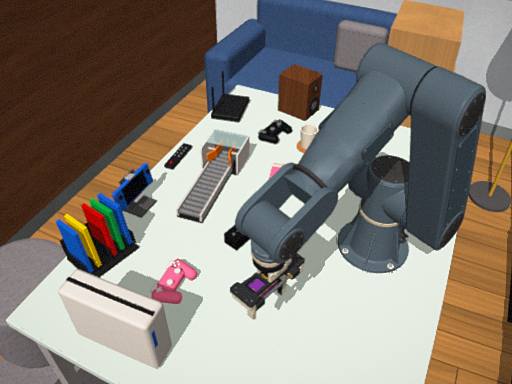

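The top view shows one pink pack at (319,222), with its white contact band to the right at about (341,219). Look-alikes are the pink controller (124,170), black pack (214,213), purple packs (150,261) and (342,281), and blue pack (409,301). By the description I choose (319,222). The lane runs from its open end at x≈218 to the bay at (365,138). The side view is partly blocked by the arm.

```bash
python3 - <<'E'
from h import *
im=cv2.imread("pics/top0.png")
a=cv2.resize(im[190:260,270:370],None,fx=4,fy=4,interpolation=cv2.INTER_CUBIC)
b=cv2.resize(im[100:180,205:385],None,fx=4,fy=4,interpolation=cv2.INTER_CUBIC)
o=np.zeros((600,720,3),np.uint8); o[:280,:400]=a; o[280:600]=b
cv2.imwrite("pics/crop0.png",o)
hsv=cv2.cvtColor(im,cv2.COLOR_BGR2HSV)
m=((hsv[...,0]>160)&(hsv[...,1]>90)).astype(np.uint8); m[:,:280]=0;m[:190]=0;m[260:]=0;m[:,360:]=0
ys,xs=np.where(m); print(len(xs),xs.min(),xs.max(),cv2.minAreaRect(np.c_[xs,ys].astype(np.float32)))
E
```

```text
917 294 345 ((321.16473388671875, 235.82077026367188), (48.50624084472656, 50.10284423828125), 81.25383758544922)
```

View pics/crop0.png

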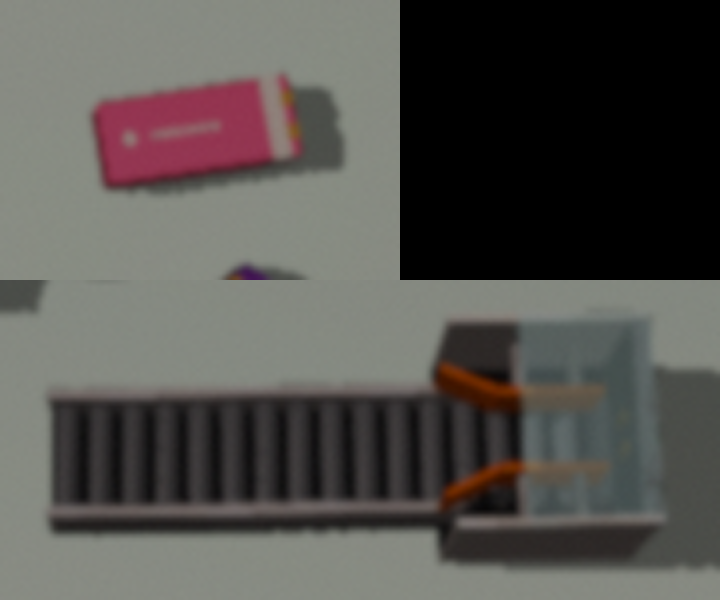

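The crop confirms it: pink pack, white band and two brass contacts at the right end; its top corners are about (294,217), (341,209), (345,229), (296.5,237). The lane's rail ends are at about (217.5,128) and (217.5,158).

```bash
python3 - <<'E'
from h import *
C=[(294,217),(341.2,208.8),(345,228.8),(296.5,236.7)]
W=np.array([pix2w("top",*c,.05)[:2] for c in C]);print(W)
c=W.mean(0); d=(W[1]+W[2]-W[0]-W[3])/2; print("pink",c,np.linalg.norm(d),np.degrees(np.arctan2(d[1],d[0])))
f=lambda x,y:(205+x/4,100+(y-280)/4)
P=[pix2w("top",*f(*p),.042)[:2] for p in [(60,403),(60,507),(430,396),(430,505)]]
print(np.array(P)); a=(P[0]+P[1])/2;b=(P[2]+P[3])/2; e=b-a; th=np.arctan2(e[1],e[0]);u=np.array([np.cos(th),np.sin(th)])
end=pix2w("top",*f(50,455),.042)[:2]
far=pix2w("top",*f(655,415),.1)[:2]
print(np.degrees(th),end@u,far@u, (far-end)@u)
n=np.array([-u[1],u[0]]); y0=(a+b)@n/2
x0=((end@u+.22)+(far@u-.22))/2; o=x0*u+y0*n; print("lane",o)
# overlay lane check
im=cv2.imread("pics/top0.png"); k=4; big=cv2.resize(im,None,fx=k,fy=k,interpolation=cv2.INTER_CUBIC)
L=lambda x,y,z:w2pix("top",[*(o+x*u+y*n),z])
def line(p,q,col):
    p,q=[tuple(int(i) for i in (v+.5)*k-.5) for v in (p,q)]; cv2.line(big,p,q,col,1)
for s in(1,-1):
    line(L(-.22,.042*s,.042),L(.09,.042*s,.042),(0,255,0)); line(L(.075,.073*s,.1),L(.22,.073*s,.1),(0,255,255))
line(L(-.22,-.05,.042),L(-.22,.05,.042),(0,255,0));line(L(.22,-.08,.1),L(.22,.08,.1),(0,255,255))
line(L(.075,-.08,.1),L(.075,.08,.1),(0,255,255));line(L(.125,-.08,.1),L(.125,.08,.1),(255,0,255))
th2=np.arctan2(d[1],d[0]);u2=np.array([np.cos(th2),np.sin(th2)]);n2=np.array([-u2[1],u2[0]])
Q=[w2pix("top",[*(c+sx*.07*u2+sy*.03*n2),.05]) for sx,sy in((-1,-1),(1,-1),(1,1),(-1,1))]
for i in range(4): line(Q[i],Q[(i+1)%4],(0,255,0))
cv2.imwrite("pics/ov.png",big[400:1000,820:1520])
E
```

```text
[[ 0.43448821 -0.0810944 ]
 [ 0.47154989 -0.21334951]
 [ 0.41520595 -0.2273139 ]
 [ 0.37911101 -0.09268047]]
pink [ 0.42508876 -0.15360957] 0.1383667093467219 -74.67120586688483
[[ 0.67483453  0.16102319]
 [ 0.59411572  0.15152489]
 [ 0.70736756 -0.11487533]
 [ 0.62247018 -0.12120067]]
-83.66710602342239 -0.09279947445829557 0.3426579656222339 0.43545744008052945
lane [ 0.65766827 -0.05270682]
```

View pics/ov.png

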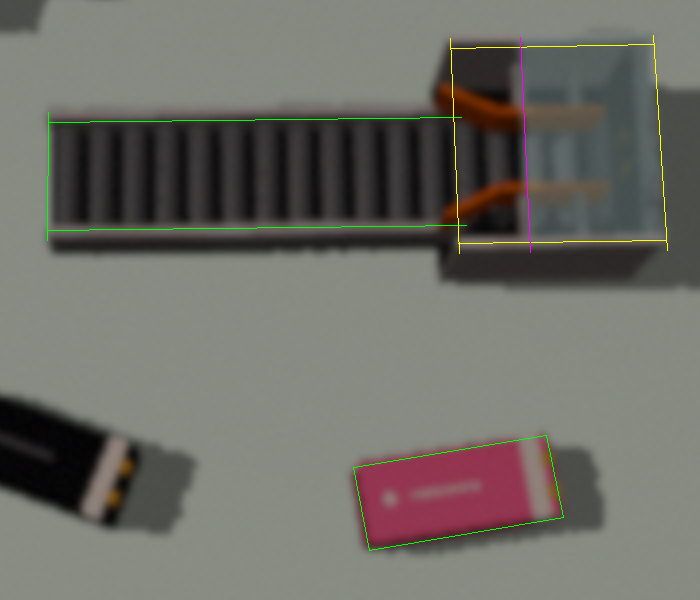

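Emit:
send_rows --commands '[{"dx":0.34,"dy":-0.94,"turn":-0.29,"gripper":93},{"dx":0.34,"dy":-0.94,"turn":-0.29},{"dx":0.34,"dy":-0.94,"turn":-0.29},{"dx":0.34,"dy":-0.94,"turn":-0.29},{"dx":0.34,"dy":-0.94,"turn":-0.29},{"dx":0.34,"dy":-0.94,"turn":-0.29},{"dx":0.34,"dy":-0.94,"turn":-0.29},{"dx":0.34,"dy":-0.94,"turn":-0.29}]'

```text
$.commands[0]: bad value
```

Emit:
send_rows --commands '[{"dx":0.34,"dy":-0.94,"turn":-0.29},{"dx":0.34,"dy":-0.94,"turn":-0.29},{"dx":0.34,"dy":-0.94,"turn":-0.29},{"dx":0.34,"dy":-0.94,"turn":-0.29},{"dx":0.34,"dy":-0.94,"turn":-0.29},{"dx":0.34,"dy":-0.94,"turn":-0.29},{"dx":0.34,"dy":-0.94,"turn":-0.29},{"dx":0.34,"dy":-0.94,"turn":-0.29}]'

```text
$.commands[0]: bad value
```

Emit:
send_rows --commands '[{"dx":0.34,"dy":-0.94,"turn":-0.29},{"dx":0.34,"dy":-0.94,"turn":-0.29},{"dx":0.34,"dy":-0.94,"turn":-0.29},{"dx":0.34,"dy":-0.94,"turn":-0.29},{"dx":0.34,"dy":-0.94,"turn":-0.29},{"dx":0.34,"dy":-0.94,"turn":-0.29},{"dx":0.34,"dy":-0.94,"turn":-0.29},{"dx":0.34,"dy":-0.94,"turn":-0.29}]'

```text
$.commands[0]: bad value
```

Emit:
send_rows --commands '[{"dx":0.34,"dy":-0.94,"dz":0,"turn":-0.29,"gripper":93}]'

```text
clock: 0.22
tcp_pos: [0.1875, 0.4926, 0.2371]
tool_rot: [0.183, 0.983, -0.0, -0.0]
force: [-0.1, 0.1, 0.3]
opening: 0.0931
grip_force: 0.0
```

Emit:
send_rows --commands '[{"dx":0.34,"dy":-0.94,"dz":0,"turn":-0.29,"gripper":93},{"dx":0.34,"dy":-0.94,"dz":0,"turn":-0.29,"gripper":93},{"dx":0.34,"dy":-0.94,"dz":0,"turn":-0.29,"gripper":93},{"dx":0.34,"dy":-0.94,"dz":0,"turn":-0.29,"gripper":93},{"dx":0.34,"dy":-0.94,"dz":0,"turn":-0.29,"gripper":93},{"dx":0.34,"dy":-0.94,"dz":0,"turn":-0.29,"gripper":93},{"dx":0.34,"dy":-0.94,"dz":0,"turn":-0.29,"gripper":93},{"dx":0.34,"dy":-0.94,"dz":0,"turn":-0.29,"gripper":93}]'

```text
clock: 1.23
tcp_pos: [0.2695, 0.2657, 0.2375]
tool_rot: [0.34, 0.94, -0.0, -0.0]
force: [0.3, -0.1, -0.2]
opening: 0.0927
grip_force: 0.0
```

Emit:
send_rows --commands '[{"dx":0.34,"dy":-0.94,"dz":0,"turn":-0.29,"gripper":93},{"dx":0.34,"dy":-0.94,"dz":0,"turn":-0.29,"gripper":93},{"dx":0.34,"dy":-0.94,"dz":0,"turn":-0.29,"gripper":93},{"dx":0.34,"dy":-0.94,"dz":0,"turn":-0.29,"gripper":93},{"dx":0.34,"dy":-0.94,"dz":0,"turn":-0.29,"gripper":93},{"dx":0.34,"dy":-0.94,"dz":0,"turn":-0.29,"gripper":93},{"dx":0.34,"dy":-0.94,"dz":0,"turn":-0.29,"gripper":93},{"dx":0.34,"dy":-0.94,"dz":0,"turn":-0.29,"gripper":93}]'

```text
clock: 2.22
tcp_pos: [0.3511, 0.0402, 0.2376]
tool_rot: [0.488, 0.873, -0.0, -0.0]
force: [0.3, 0.8, 0.5]
opening: 0.093
grip_force: 0.0
```

Emit:
send_rows --commands '[{"dx":0.34,"dy":-0.94,"dz":0,"turn":-0.29,"gripper":93},{"dx":0.34,"dy":-0.94,"dz":0,"turn":-0.29,"gripper":93},{"dx":0.34,"dy":-0.94,"dz":0,"turn":-0.29,"gripper":93},{"dx":0.34,"dy":-0.94,"dz":0,"turn":-0.29,"gripper":93},{"dx":0.34,"dy":-0.94,"dz":0,"turn":-0.29,"gripper":93},{"dx":0.34,"dy":-0.94,"dz":0,"turn":-0.29,"gripper":93},{"dx":0.34,"dy":-0.94,"dz":0,"turn":-0.29,"gripper":93},{"dx":0,"dy":0,"dz":0,"turn":0,"gripper":93}]'

```text
clock: 3.22
tcp_pos: [0.4225, -0.1574, 0.2373]
tool_rot: [0.606, 0.795, -0.0, -0.0]
force: [0.3, 0.7, -1.3]
opening: 0.0931
grip_force: 0.0
```

Emit:
send_rows --commands '[{"dx":0.09,"dy":0.13,"dz":-0.9,"turn":0,"gripper":93},{"dx":0,"dy":0,"dz":-0.9,"turn":0,"gripper":93},{"dx":0,"dy":0,"dz":-0.9,"turn":0,"gripper":93},{"dx":0,"dy":0,"dz":-0.9,"turn":0,"gripper":93},{"dx":0,"dy":0,"dz":-0.9,"turn":0,"gripper":93},{"dx":0,"dy":0,"dz":0,"turn":0,"gripper":93}]'

```text
clock: 3.98
tcp_pos: [0.4239, -0.1513, 0.1015]
tool_rot: [0.605, 0.796, -0.0, -0.002]
force: [0.2, -0.0, -0.3]
opening: 0.0931
grip_force: 0.0
```

```bash
python3 - <<'E'
from h import *
a=robot.read_camera("top")[150:290,240:400]; b=robot.read_camera("side")
p=w2pix("side",[.425,-.154,.05]).astype(int); print(p)
b=b[max(p[1]-60,0):p[1]+60,max(p[0]-70,0):p[0]+70]
a=cv2.resize(a,(400,350)); b=cv2.resize(b,(400,350))
cv2.imwrite("pics/g1.png",np.hstack([a,b]))
E
```

```text
[277 174]
```

View pics/g1.png

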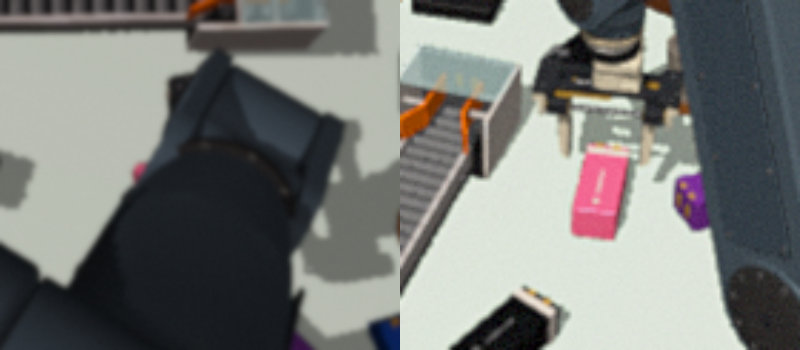

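The side view shows the open fingers (565–650 px in the right half) straddling the pink pack with room on both sides. Nothing else is in the way.

Emit:
send_rows --commands '[{"dx":0.0,"dy":-0.05,"dz":-0.8,"turn":0,"gripper":93},{"dx":0,"dy":0,"dz":-0.8,"turn":0,"gripper":93},{"dx":0,"dy":0,"dz":-0.58,"turn":0,"gripper":93},{"dx":0,"dy":0,"dz":0,"turn":0,"gripper":93},{"dx":0,"dy":0,"dz":0,"turn":0,"gripper":93}]'

```text
clock: 4.7
tcp_pos: [0.4257, -0.1541, 0.0384]
tool_rot: [0.605, 0.796, 0.0, 0.001]
force: [0.2, -0.1, 0.2]
opening: 0.0929
grip_force: 0.0
```

Emit:
send_rows --commands '[{"dx":0,"dy":0,"dz":0,"turn":0,"gripper":50},{"dx":0,"dy":0,"dz":0,"turn":0,"gripper":50},{"dx":0,"dy":0,"dz":0,"turn":0,"gripper":50},{"dx":0,"dy":0,"dz":0,"turn":0,"gripper":50},{"dx":0,"dy":0,"dz":0,"turn":0,"gripper":50},{"dx":0,"dy":0,"dz":0,"turn":0,"gripper":50},{"dx":0,"dy":0,"dz":0,"turn":0,"gripper":50},{"dx":0,"dy":0,"dz":0,"turn":0,"gripper":50}]' --squeeze 25

```text
clock: 5.7
tcp_pos: [0.4255, -0.154, 0.0374]
tool_rot: [0.605, 0.796, 0.0, 0.0]
force: [4.9, 0.4, 4.8]
opening: 0.0599
grip_force: 25.0
```

Emit:
send_rows --commands '[{"dx":0,"dy":0,"dz":0.8,"turn":0,"gripper":50},{"dx":0,"dy":0,"dz":0.9,"turn":0,"gripper":50},{"dx":0,"dy":0,"dz":0.9,"turn":0,"gripper":50},{"dx":0,"dy":0,"dz":0.9,"turn":0,"gripper":50},{"dx":0,"dy":0.5,"dz":0.9,"turn":0,"gripper":50},{"dx":0.4,"dy":0.8,"dz":0,"turn":-0.2,"gripper":50},{"dx":0.8,"dy":0.8,"dz":0,"turn":-0.3,"gripper":50},{"dx":0.8,"dy":0.8,"dz":0,"turn":-0.3,"gripper":50}]'

```text
clock: 6.7
tcp_pos: [0.4843, -0.066, 0.1682]
tool_rot: [0.649, 0.76, -0.001, -0.001]
force: [0.8, 0.3, -5.8]
opening: 0.0597
grip_force: 25.0
```

Emit:
send_rows --commands '[{"dx":0.8,"dy":0.8,"dz":0,"turn":-0.3,"gripper":50},{"dx":0.8,"dy":0.8,"dz":0,"turn":0,"gripper":50},{"dx":0.8,"dy":0.8,"dz":0,"turn":0,"gripper":50},{"dx":0.8,"dy":0.8,"dz":0,"turn":0,"gripper":50},{"dx":0.8,"dy":0.8,"dz":0,"turn":0,"gripper":50},{"dx":0.8,"dy":0.29,"dz":0,"turn":0,"gripper":50},{"dx":0.55,"dy":0,"dz":0,"turn":0,"gripper":50},{"dx":0,"dy":0,"dz":0,"turn":0,"gripper":50}]'

```text
clock: 7.7
tcp_pos: [0.6449, 0.0616, 0.1674]
tool_rot: [0.665, 0.747, -0.001, -0.001]
force: [-0.6, -0.5, -5.2]
opening: 0.0599
grip_force: 25.0
```

Emit:
send_rows --commands '[{"dx":0,"dy":0,"dz":-0.9,"turn":-0.04,"gripper":50},{"dx":0,"dy":0,"dz":-0.9,"turn":0,"gripper":50},{"dx":0,"dy":0,"dz":-0.9,"turn":0,"gripper":50},{"dx":0,"dy":0,"dz":0,"turn":0,"gripper":50},{"dx":0,"dy":0,"dz":0,"turn":0,"gripper":50}]'

```text
clock: 8.32
tcp_pos: [0.6455, 0.0617, 0.0891]
tool_rot: [0.667, 0.745, 0.0, 0.0]
force: [0.6, 0.3, -4.0]
opening: 0.0598
grip_force: 25.0
```

```bash
python3 - <<'E'
from h import *
im=robot.read_camera("side"); k=5
o=np.array([.6577,-.0527]);th=np.radians(-83.67);u=np.array([np.cos(th),np.sin(th)]);n=np.array([-u[1],u[0]])
L=lambda x,y,z:w2pix("side",[*(o+x*u+y*n),z])
big=cv2.resize(im,None,fx=k,fy=k,interpolation=cv2.INTER_CUBIC)
def line(p,q,col): cv2.line(big,*[tuple(int(i) for i in (v+.5)*k-.5) for v in (p,q)],col,1)
for s in(1,-1): line(L(-.22,.042*s,.042),L(.07,.042*s,.042),(0,255,0))
zb=.0374*0+robot.get_obs()["tcp_pos"][2]-.0374; print(zb)
for z in(zb,zb+.05): line(L(-.185,-.03,z),L(-.185,.03,z),(255,255,0))
for s in(1,-1): line(L(-.185,.03*s,zb+.05),L(-.185,.03*s,zb),(255,255,0))
c=L(-.16,0,.05)*k; x,y=int(c[0])-330,int(c[1])-350
cv2.imwrite("pics/p1.png",big[y:y+560,x:x+700])
E
```

```text
0.05206027957990578
```

View pics/p1.png

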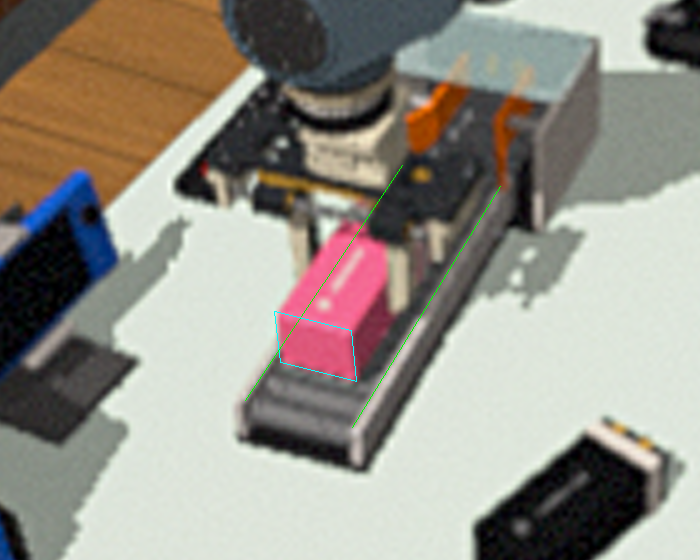

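The side view shows the pink pack over the lane, tail towards the open end. It matches the predicted tail outline (cyan) to within about a pixel and sits centred between the rails' inner edges (green).

Emit:
send_rows --commands '[{"dx":0,"dy":0,"dz":-0.3,"turn":0,"gripper":50},{"dx":0,"dy":0,"dz":-0.27,"turn":0,"gripper":50},{"dx":0,"dy":0,"dz":0,"turn":0,"gripper":50},{"dx":0,"dy":0,"dz":0,"turn":0,"gripper":50},{"dx":0,"dy":0,"dz":0,"turn":0,"gripper":50}]'

```text
clock: 9.0
tcp_pos: [0.6454, 0.0618, 0.0709]
tool_rot: [0.667, 0.745, -0.0, -0.0]
force: [-0.5, 0.5, -4.6]
opening: 0.0601
grip_force: 25.0
```

Emit:
send_rows --commands '[{"dx":0,"dy":0,"dz":-0.06,"turn":0,"gripper":50},{"dx":0,"dy":0,"dz":0,"turn":0,"gripper":50},{"dx":0,"dy":0,"dz":0,"turn":0,"gripper":50}]'

```text
clock: 9.38
tcp_pos: [0.6455, 0.0618, 0.0707]
tool_rot: [0.667, 0.745, -0.0, -0.0]
force: [-6.7, 0.3, 9.2]
opening: 0.0599
grip_force: 25.0
```

Emit:
send_rows --commands '[{"dx":0,"dy":0,"dz":0,"turn":0,"gripper":84},{"dx":0,"dy":0,"dz":0,"turn":0,"gripper":84},{"dx":0,"dy":0,"dz":0,"turn":0,"gripper":84},{"dx":0,"dy":0,"dz":0,"turn":0,"gripper":84}]'

```text
clock: 9.88
tcp_pos: [0.6456, 0.0618, 0.0693]
tool_rot: [0.667, 0.745, 0.0, 0.0]
force: [0.1, -1.0, 0.5]
opening: 0.0837
grip_force: 0.0
```

Emit:
send_rows --commands '[{"dx":0,"dy":0,"dz":0.3,"turn":0,"gripper":84},{"dx":0,"dy":0,"dz":0.8,"turn":0,"gripper":84},{"dx":0,"dy":0,"dz":0.9,"turn":0,"gripper":84},{"dx":0,"dy":0,"dz":0.9,"turn":0,"gripper":84},{"dx":0,"dy":0,"dz":0,"turn":0,"gripper":84}]'

```text
clock: 10.5
tcp_pos: [0.6467, 0.0619, 0.1588]
tool_rot: [0.667, 0.745, 0.001, 0.002]
force: [-0.2, 0.5, -0.7]
opening: 0.0837
grip_force: 0.0
```

```bash
python3 - <<'E'
from h import *
im=robot.read_camera("side"); k=5
o=np.array([.6577,-.0527]);th=np.radians(-83.67);u=np.array([np.cos(th),np.sin(th)]);n=np.array([-u[1],u[0]])
L=lambda x,y,z:w2pix("side",[*(o+x*u+y*n),z])
big=cv2.resize(im,None,fx=k,fy=k,interpolation=cv2.INTER_CUBIC)
def line(p,q,col): cv2.line(big,*[tuple(int(i) for i in (v+.5)*k-.5) for v in (p,q)],col,1)
B=[L(sx*.07-.115,sy*.03,.084) for sx,sy in((-1,-1),(1,-1),(1,1),(-1,1))]
for i in range(4): line(B[i],B[(i+1)%4],(255,255,0))
line(L(-.185,-.03,.034),L(-.185,.03,.034),(255,255,0))
c=L(-.16,0,.05)*k; x,y=int(c[0])-330,int(c[1])-350
cv2.imwrite("pics/p2.png",big[y:y+560,x:x+700])
E
```

```text
(no output)
```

View pics/p2.png

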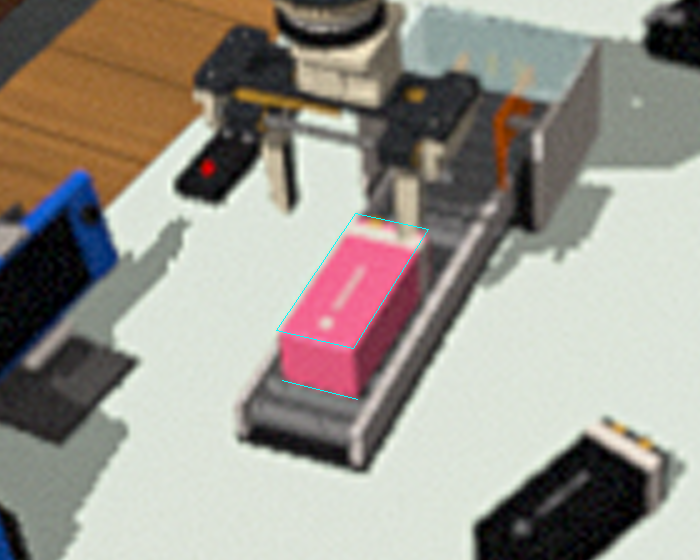

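The pack lies flat and lengthwise on the rollers. Its outline is within about 1 px of the load pose (cyan), with the contact band towards the bay and the fingers clear. Next I go behind the tail with closed fingers.

Emit:
send_rows --commands '[{"dx":-0.12,"dy":0.93,"dz":0,"turn":0,"gripper":0},{"dx":-0.12,"dy":0.9,"dz":0,"turn":0,"gripper":0},{"dx":-0.11,"dy":0.9,"dz":0,"turn":0,"gripper":0},{"dx":-0.11,"dy":0.9,"dz":0,"turn":0,"gripper":0},{"dx":0,"dy":0,"dz":0,"turn":0,"gripper":0},{"dx":0,"dy":0,"dz":0,"turn":0,"gripper":0},{"dx":0,"dy":0,"dz":0,"turn":0,"gripper":0}]'

```text
clock: 11.42
tcp_pos: [0.6318, 0.1698, 0.156]
tool_rot: [0.667, 0.745, -0.0, -0.0]
force: [-0.5, 0.0, -0.4]
opening: 0.0186
grip_force: 0.0
```

Emit:
send_rows --commands '[{"dx":0,"dy":0,"dz":-0.9,"turn":0,"gripper":0},{"dx":0,"dy":0,"dz":-0.9,"turn":0,"gripper":0},{"dx":0,"dy":0,"dz":-0.9,"turn":0,"gripper":0},{"dx":0,"dy":0,"dz":-0.35,"turn":0,"gripper":0},{"dx":0,"dy":0,"dz":0,"turn":0,"gripper":0},{"dx":0,"dy":0,"dz":0,"turn":0,"gripper":0}]'

```text
clock: 12.18
tcp_pos: [0.6324, 0.1707, 0.066]
tool_rot: [0.667, 0.745, 0.001, 0.001]
force: [-0.7, 0.9, 0.3]
opening: 0.0003
grip_force: 0.0
```

Emit:
send_rows --commands '[{"dx":0.03,"dy":-0.25,"dz":0,"turn":0,"gripper":0},{"dx":0.03,"dy":-0.25,"dz":0,"turn":0,"gripper":0},{"dx":0.03,"dy":-0.25,"dz":0,"turn":0,"gripper":0},{"dx":0.03,"dy":-0.25,"dz":0,"turn":0,"gripper":0},{"dx":0.03,"dy":-0.25,"dz":0,"turn":0,"gripper":0},{"dx":0.03,"dy":-0.25,"dz":0,"turn":0,"gripper":0},{"dx":0.03,"dy":-0.25,"dz":0,"turn":0,"gripper":0},{"dx":0.02,"dy":-0.25,"dz":0,"turn":0,"gripper":0}]'

```text
clock: 13.18
tcp_pos: [0.6389, 0.1102, 0.0649]
tool_rot: [0.667, 0.745, 0.0, 0.0]
force: [0.9, 1.3, -0.0]
opening: 0.0003
grip_force: 0.6
```

Emit:
send_rows --commands '[{"dx":0.03,"dy":-0.25,"dz":0,"turn":0,"gripper":0},{"dx":0.03,"dy":-0.25,"dz":0,"turn":0,"gripper":0},{"dx":0.03,"dy":-0.25,"dz":0,"turn":0,"gripper":0},{"dx":0.03,"dy":-0.25,"dz":0,"turn":0,"gripper":0},{"dx":0.03,"dy":-0.25,"dz":0,"turn":0,"gripper":0},{"dx":0.03,"dy":-0.25,"dz":0,"turn":0,"gripper":0},{"dx":0.03,"dy":-0.25,"dz":0,"turn":0,"gripper":0},{"dx":0.02,"dy":-0.25,"dz":0,"turn":0,"gripper":0}]'

```text
clock: 14.18
tcp_pos: [0.6456, 0.0502, 0.0648]
tool_rot: [0.667, 0.745, 0.0, 0.0]
force: [0.6, 0.5, 0.7]
opening: 0.0006
grip_force: 0.7
```

```bash
python3 - <<'E'
from h import *
im=robot.read_camera("side"); k=5
o=np.array([.6577,-.0527]);th=np.radians(-83.67);u=np.array([np.cos(th),np.sin(th)]);n=np.array([-u[1],u[0]])
s=robot.get_obs(); q=s["tcp_pos"][:2]-o; xt=q@u; print("tcp lane",xt,q@n,s["force"]@np.array([*u,0]))
L=lambda x,y,z:w2pix("side",[*(o+x*u+y*n),z])
big=cv2.resize(im,None,fx=k,fy=k,interpolation=cv2.INTER_CUBIC)
def line(p,q,col): cv2.line(big,*[tuple(int(i) for i in (v+.5)*k-.5) for v in (p,q)],col,1)
x0=xt+.0075+.07
B=[L(sx*.07+x0,sy*.03,.084) for sx,sy in((-1,-1),(1,-1),(1,1),(-1,1))]
for i in range(4): line(B[i],B[(i+1)%4],(255,255,0))
c=L(-.0,0,.05)*k; x,y=int(c[0])-330,int(c[1])-300
cv2.imwrite("pics/p3.png",big[y:y+560,x:x+700])
E
```

```text
tcp lane -0.10278998098398917 -0.0007130156250825137 0.839201374243778
```

View pics/p3.png

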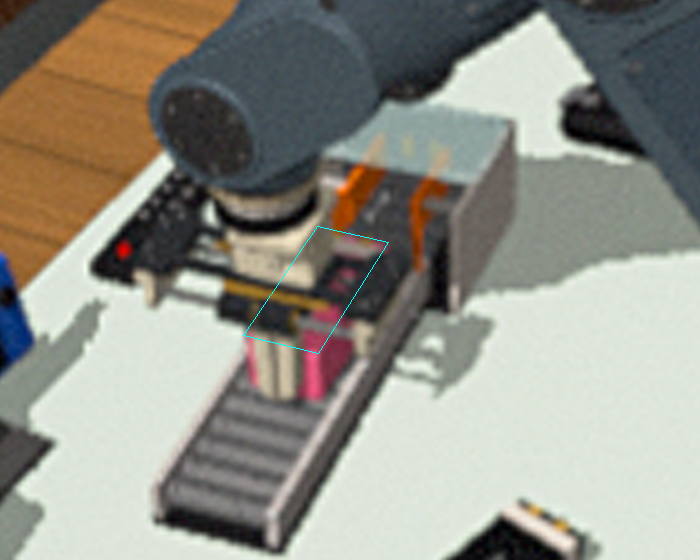

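The side view shows the fingers against the tail, with the pack straight on the lane ahead of the jaws. I keep pushing.

Emit:
send_rows --commands '[{"dx":0.03,"dy":-0.25,"dz":0,"turn":0,"gripper":0},{"dx":0.03,"dy":-0.25,"dz":0,"turn":0,"gripper":0},{"dx":0.03,"dy":-0.25,"dz":0,"turn":0,"gripper":0},{"dx":0.03,"dy":-0.25,"dz":0,"turn":0,"gripper":0},{"dx":0.03,"dy":-0.25,"dz":0,"turn":0,"gripper":0},{"dx":0.03,"dy":-0.25,"dz":0,"turn":0,"gripper":0},{"dx":0.02,"dy":-0.25,"dz":0,"turn":0,"gripper":0},{"dx":0.02,"dy":-0.25,"dz":0,"turn":0,"gripper":0}]'

```text
clock: 15.22
tcp_pos: [0.6523, -0.009, 0.0648]
tool_rot: [0.667, 0.745, 0.0, -0.0]
force: [0.4, 10.7, -0.3]
opening: 0.0005
grip_force: 5.1
```

Emit:
send_rows --commands '[{"dx":0.03,"dy":-0.25,"dz":0,"turn":0,"gripper":0},{"dx":0.03,"dy":-0.25,"dz":0,"turn":0,"gripper":0},{"dx":0.03,"dy":-0.25,"dz":0,"turn":0,"gripper":0},{"dx":0.03,"dy":-0.25,"dz":0,"turn":0,"gripper":0},{"dx":0.03,"dy":-0.25,"dz":0,"turn":0,"gripper":0},{"dx":0.03,"dy":-0.25,"dz":0,"turn":0,"gripper":0},{"dx":0.02,"dy":-0.25,"dz":0,"turn":0,"gripper":0},{"dx":0.02,"dy":-0.25,"dz":0,"turn":0,"gripper":0}]'

```text
clock: 16.23
tcp_pos: [0.659, -0.0692, 0.0648]
tool_rot: [0.667, 0.745, 0.0, -0.0]
force: [1.0, 5.1, -2.1]
opening: 0.0007
grip_force: 2.5
```

Emit:
send_rows --commands '[{"dx":0.02,"dy":-0.15,"dz":0,"turn":0,"gripper":0},{"dx":0.02,"dy":-0.15,"dz":0,"turn":0,"gripper":0},{"dx":0.01,"dy":-0.15,"dz":0,"turn":0,"gripper":0},{"dx":0.02,"dy":-0.15,"dz":0,"turn":0,"gripper":0},{"dx":0.02,"dy":-0.15,"dz":0,"turn":0,"gripper":0},{"dx":0.01,"dy":-0.15,"dz":0,"turn":0,"gripper":0},{"dx":0.02,"dy":-0.15,"dz":0,"turn":0,"gripper":0}]'

```text
clock: 17.1
tcp_pos: [0.6626, -0.1006, 0.0648]
tool_rot: [0.667, 0.745, 0.0, 0.0]
force: [1.8, 5.0, -1.1]
opening: 0.0008
grip_force: 2.4
```

Emit:
send_rows --commands '[{"dx":0.01,"dy":-0.07,"dz":0,"turn":0,"gripper":0},{"dx":0.01,"dy":-0.07,"dz":0,"turn":0,"gripper":0}]'

```text
clock: 17.35
tcp_pos: [0.6631, -0.1048, 0.0649]
tool_rot: [0.667, 0.745, 0.0, 0.0]
force: [1.7, 5.6, -1.4]
opening: 0.0005
grip_force: 2.3
```

Emit:
send_rows --commands '[{"dx":0.01,"dy":-0.06,"dz":0,"turn":0,"gripper":0},{"dx":0.01,"dy":-0.06,"dz":0,"turn":0,"gripper":0}]'

```text
clock: 17.6
tcp_pos: [0.6634, -0.1053, 0.0648]
tool_rot: [0.667, 0.745, 0.001, -0.002]
force: [-0.3, 29.5, 4.8]
opening: 0.0006
grip_force: 14.9
```

Emit:
send_rows --commands '[{"dx":0,"dy":-0.04,"dz":0,"turn":0,"gripper":0},{"dx":0,"dy":0,"dz":0,"turn":0,"gripper":0}]'

```text
clock: 17.85
tcp_pos: [0.6634, -0.1052, 0.0649]
tool_rot: [0.666, 0.746, 0.002, -0.002]
force: [0.0, 29.4, 4.3]
opening: 0.0005
grip_force: 14.7
```

Emit:
send_rows --commands '[{"dx":-0.01,"dy":0.15,"dz":0,"turn":0,"gripper":0},{"dx":-0.05,"dy":0.5,"dz":0,"turn":0,"gripper":0},{"dx":-0.08,"dy":0.8,"dz":0,"turn":0,"gripper":0},{"dx":-0.08,"dy":0.8,"dz":0,"turn":0,"gripper":0},{"dx":0,"dy":0.5,"dz":0.8,"turn":0,"gripper":0},{"dx":0,"dy":0.9,"dz":0.9,"turn":0,"gripper":0},{"dx":0,"dy":0.9,"dz":0.9,"turn":0,"gripper":0},{"dx":0,"dy":0.9,"dz":0.9,"turn":0,"gripper":0}]'

```text
clock: 18.85
tcp_pos: [0.6565, 0.0559, 0.1707]
tool_rot: [0.667, 0.745, -0.0, 0.0]
force: [0.4, 1.4, -0.2]
opening: 0.0001
grip_force: 0.0
```

Emit:
send_rows --commands '[{"dx":-0.5,"dy":0.9,"dz":0.5,"turn":0,"gripper":0},{"dx":-0.8,"dy":0.9,"dz":0,"turn":0,"gripper":0},{"dx":-0.8,"dy":0.9,"dz":0,"turn":0,"gripper":0},{"dx":-0.8,"dy":0.9,"dz":0,"turn":0,"gripper":0},{"dx":-0.8,"dy":0.9,"dz":0,"turn":0,"gripper":0},{"dx":-0.8,"dy":0.9,"dz":0,"turn":0,"gripper":0},{"dx":0,"dy":0.5,"dz":0,"turn":0,"gripper":0},{"dx":0,"dy":0,"dz":0,"turn":0,"gripper":0}]'

```text
clock: 19.85
tcp_pos: [0.5222, 0.2318, 0.185]
tool_rot: [0.666, 0.746, 0.0, 0.0]
force: [0.4, -0.6, -0.9]
opening: 0.0003
grip_force: 0.0
```

```bash
python3 - <<'E'
from h import *
a=robot.read_camera("top"); b=robot.read_camera("side")
o=np.array([.6577,-.0527]);th=np.radians(-83.67);u=np.array([np.cos(th),np.sin(th)]);n=np.array([-u[1],u[0]])
out=[]
for nm,im in(("top",a),("side",b)):
    k=6; big=cv2.resize(im,None,fx=k,fy=k,interpolation=cv2.INTER_CUBIC)
    L=lambda x,y,z:w2pix(nm,[*(o+x*u+y*n),z])
    P=[L(.136+sx*.07,sy*.03,.084) for sx,sy in((-1,-1),(1,-1),(1,1),(-1,1))]
    for i in range(4): cv2.line(big,*[tuple(int(j) for j in (v+.5)*k-.5) for v in (P[i],P[(i+1)%4])],(0,255,0),1)
    c=L(.12,0,.08)*k; x,y=int(c[0])-200,int(c[1])-250
    out.append(big[y:y+500,x:x+400])
cv2.imwrite("pics/end.png",np.hstack(out))
E
```

```text
(no output)
```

View pics/end.png

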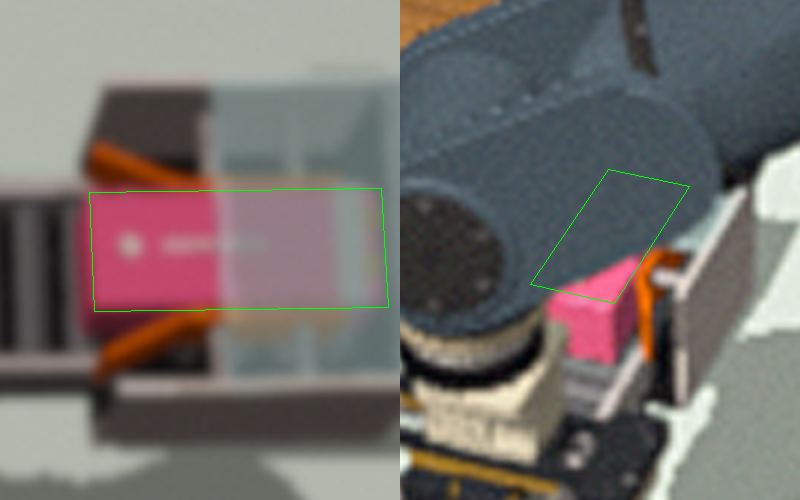

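The top view (left half) shows the pack between the jaws, its white contact end near the stop. The tail edge (about 86 px) sits 1 px in the original picture ahead of my estimated outline (90 px). I'll check the depth against the bay's own edges.

```bash
python3 - <<'E'
from h import *
from scipy.ndimage import map_coordinates
a=robot.read_camera("top").astype(float)
cv2.imwrite("pics/topend.png",a)
o=np.array([.6577,-.0527]);th=np.radians(-83.67);u=np.array([np.cos(th),np.sin(th)]);n=np.array([-u[1],u[0]])
def prof(img,x0,x1,ys,z):
    xs=np.arange(x0,x1,.001); s=0
    for y in ys:
        p=np.array([w2pix("top",[*(o+x*u+y*n),z]) for x in xs]); s=s+np.array([map_coordinates(img[...,c],[p[:,1],p[:,0]],order=1) for c in range(3)])
    return xs,s.T/len(ys)
def edges(nm,img,x0,x1,ys,z,k=3):
    xs,s=prof(img,x0,x1,ys,z); g=np.abs(np.gradient(cv2.GaussianBlur(s,(1,5),1),axis=0)).sum(1)
    pk=[i for i in range(1,len(g)-1) if g[i]>=g[i-1] and g[i]>g[i+1] and g[i]>2]
    print(nm,[(round(xs[i]*1e3),round(g[i],1)) for i in pk])
Y=np.linspace(-.02,.02,9)
edges("pack z.084",a,.04,.23,Y,.084)
b=cv2.imread("pics/top0.png").astype(float)
for y in (.055,-.055): edges(f"roof z.1 y{y}",a,.09,.25,[y-.005,y,y+.005],.1)
edges("roof empty bay z.1",b,.10,.25,Y,.1)
edges("lane end",b,-.24,-.18,[.045,.047,-.045,-.047],.042)
# rollers: sample at tops in empty image, fit phase of 25 mm pitch
xs,s=prof(b,-.2,.06,Y,.034); s=s.sum(1); s-=s.mean(); ph=np.angle((s*np.exp(-2j*np.pi*xs/.025)).sum()); print("roller bright phase mm",(-ph/2/np.pi*25*-1)%25, "nominal",(-205)%25)
E
```

```text
pack z.084 [(43, np.float64(17.0)), (52, np.float64(22.6)), (59, np.float64(11.7)), (64, np.float64(17.7)), (79, np.float64(4.5)), (89, np.float64(4.7)), (99, np.float64(2.1)), (126, np.float64(14.9)), (134, np.float64(6.8)), (182, np.float64(5.7)), (201, np.float64(7.8)), (209, np.float64(6.8)), (222, np.float64(9.3))]
roof z.1 y0.055 [(117, np.float64(24.8)), (159, np.float64(2.4)), (191, np.float64(5.6)), (204, np.float64(10.0)), (215, np.float64(14.8))]
roof z.1 y-0.055 [(92, np.float64(5.3)), (97, np.float64(4.4)), (101, np.float64(3.9)), (109, np.float64(3.9)), (117, np.float64(36.7)), (129, np.float64(5.5)), (136, np.float64(3.3)), (147, np.float64(3.7)), (158, np.float64(5.2)), (166, np.float64(7.6)), (185, np.float64(3.1)), (203, np.float64(8.2)), (216, np.float64(7.5))][ WARN:0@0.892] global loadsave.cpp:1063 imwrite_ Unsupported depth image for selected encoder is fallbacked to CV_8U.
Traceback (most recent call last):
  File "h.py", line 10, in w2pix
    c=robot.calibration(name); p=np.array(c["R"])@np.array(X)+np.array(c["t"])
ValueError: time passes only in moves, steps and waits
```

The bay's far edge reads 215–216 mm where it should be 220, so my lane estimate is about 4 mm off along the lane. With that correction, the contact end (201) is at about 205 and the tail at about 66. That, plus the firm 29 N stop, says the pack is home, so I'm handing in.

```bash
python3 -c "
from station import robot
print(robot.job_done())"
```

```text
the job is handed in; nothing more can be done
None
```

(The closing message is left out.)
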